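# Clear and restart the slide-box feeder

## Robot

A 7-joint arm with a two-finger parallel gripper is mounted at the origin on the work surface. World frame = base frame: x ahead of the robot, y to its left, z up, the work surface at z = 0. Lengths are in mm, angles in rad, forces in N, time in s.
With the tool pointing down it reaches from about 425 to 875 mm from the base axis. Payload 8.4 kg.
Tool frame: the origin (TCP) lies at the very end of the fingers, on their centre line; the grasp point (between the pads) lies 19 mm behind it; z points along the fingers, y is the line along which they close (so a half turn about z gives the same grasp; the last joint's range is limited). The gripper opens to 87 mm and grips with 3 to 60 N. Pads are 19 mm wide; open, the fingers measure 117 mm over their backs; the gripper's body (75 mm by 190 mm) begins 51 mm behind the grasp point.
Start: joints at [1.045, 0.333, 0.04, 1.465, -0.013, 1.343, -0.059], TCP at [269.049, -591.672, 222.546] pointing down, gripper open.
Joint ranges: [-2.58, 2.58], [-0.38, 2.09], [-1.3, 1.39], [0.25, 2.4], [-1.5, 4.64], [0.08, 2.09], [-2.65, 2.65]. Speed limits (rad/s): [2.22, 2.22, 2.79, 2.79, 3.14, 3.14, 3.14].

## Interface

Orientations are given as a unit quaternion [w, x, y, z].
In Python, from cell import ctrl gives the robot as it stands.
- The arm moves only by the shell command python3 -m pendant 'ROWS' [OPENING]. ROWS is JSON, a list that holds one entry, the list of rows, each a list of 4 numbers: the shift along the tool's x, y, z in cm, then the turn about the tool's z in degrees. In form: [[[dx, dy, dz, roll], ...]]. A call has 1 to 20 rows; each row is the pose to reach, as a shift and turn from the pose commanded when the call began, along the tool's axes at that moment; what a row does not reach only later rows make up. A row lasts 1/12 s, in which the tool goes at most 41.7 mm and 7.16 degrees, less where a joint would pass 70% of its speed; a pose out of reach is approached as far as the arm can. A call with a gripper value outside its range is refused whole. OPENING is the opening in per cent of the stroke, from 0 (shut) to 100 (fully open), set as the call begins (- or left out, the last holds). The fingers move at their own pace and stop on an object; the grip force is fixed at half the most. Time passes only in rows, so rows that repeat a pose let the fingers close. It gives the time, the measured TCP pose, the force, the opening and the grip force at its end, in the units of the state.
- ctrl.get_state(): the state, without advancing time (a new reading comes with each control period).
- ctrl.grab_frame(name): name is "scene" or "top" or "wrist"; returns a dict with "image" (420x560x3 uint8, red, green, blue), "mtx" (3x3 intrinsics, pixels), "pose" (4x4, takes a point from camera to world coordinates); the wrist camera has in their place "mount" (4x4, takes a point from camera to tool coordinates, whose origin is the TCP and whose axes are the flange's). Camera axes: x right, y down, z forward; pixel columns grow to the right and rows downward; lengths in mm; the calibration is good to about 2 mm. A picture is of the moment at which its call begins: read the wrist's pose just before it. There is no depth.
- ctrl.finish_job(): hands the job in; it is judged then, once.
Trained networks look in the newest picture that a camera, given by its name, has taken for a name from the list of things; names that differ only in an ending like _2 or _b are one class to them, and where a whole thing is asked for, a point or a joint stands for the part that bears it (a point fixed in the world has none). Each returns a list of dicts, best first, with "p" (0 to 1); they miss things now and then, are a little off and sometimes report something else, mostly with a low value. They report only what shows in the picture. A call takes as long as a camera call. They do not tell look-alikes from the thing itself.
- ctrl.look_for(camera, query): "xy" ([column, row] in pixels, amid what is visible of it).
- ctrl.trace(camera, query): "mask" (420x560 bool, what is visible of it) and "xy" ([column, row] in pixels, amid what is visible of it).
- ctrl.landmark_of(camera, query): "xy" ([column, row] in pixels: a listed point, or the origin of a listed thing).
The state is a dict: "clock": time; "joint_pos": joint angles; "qvel": joint speeds; "joint_efforts": joint torques, N m; "position": TCP position; "tool_rot": TCP orientation; "force": force on the tool from outside, world axes, zero at the start; "torque": the same for the moment, N m; "opening": opening from 0.0 (shut) to 1.0 (fully open); "grip_force": force on a finger pad.
Only numpy, scipy, OpenCV 4.12 (cv2) and the standard library are available. Lean on these libraries where they do the work, as an engineer would, in place of code of your own. Each camera call takes 0.05 s, during which the arm holds its last target. There are 200 camera calls.

## Task

The slide-box feeder has an orange box jammed across its chute: push it back up the slope until it is out from under the green cover lips, lift it out and put it in the red reject bin. Then press the red cap of the clamped air canister fully down for a moment, to blow the throat clear, and let it spring back. Next lay every slide box waiting on the bench flat on its broad side, label up, inside the white loading tray, side by side and not stacked, and last turn the crank wheel clockwise (seen from above) through exactly one revolution, so that its knob ends where it began, in line with the yellow index post; leave the other things on the bench where they are.

Things in the scene. Friction and masses are not known exactly. Their poses are not given: they have to be found in the camera images.
- feeder: The feeder: grey base fixed to the bench, 12 mm thick, with the sloping chute in the middle, the crank wheel on its right (-y) and a blue air canister (66 mm across) on its left (+y). A red feed roller at the outlet turns with the wheel, to be looked at only. Origin on the bench under mid-chute; x horizontal, up the chute, away from the robot; y left, z up.
- chute: Aluminium chute, open above, sloping 12 degrees, lower end towards the robot. Origin on its floor 45 mm above the bench; x up the slope along the floor, z square to it, y across. Floor from x = -105 to +130 mm, side and upper end walls 36 mm high. Inside 110 mm wide from x = 0 up; below that it narrows evenly to 60 mm at x = -70 and stays so. Things stay where they are left on this slope.
- lips_end (a point): Upper end of the two green cover lips, mid-chute, at their top face (chute x = +10 mm, 36 mm above its floor). The lips (4 mm thick, undersides 32 mm above the floor) run from here 100 mm down the chute and leave a slot 60 mm wide along its middle; what lies across under them cannot be lifted there. Uphill of this point the chute is open above.
- jam: The jammed orange slide box, 84 x 30 x 26 mm, 70 g, loose. Origin at the centre of its underside; y along its 84 mm length, x along the 30 mm width, z up out of its label. It starts lying flat on the chute floor across the narrowing part (its y along the chute's y), both ends under the green lips, its middle at about x = -17 mm of the chute.
- box1: Waiting slide box, white, 84 x 30 x 26 mm, about 70 g, loose, lying flat on the bench with its paper label up between the robot and the feeder; may be absent. Origin at the centre of its underside, y along its 84 mm length, x along the 30 mm width, z up.
- box2: Waiting slide box, blue, 84 x 30 x 26 mm, about 70 g, loose, lying flat on the bench with its paper label up between the robot and the feeder; may be absent. Origin at the centre of its underside, y along its 84 mm length, x along the 30 mm width, z up.
- box3: Waiting slide box, green, 84 x 30 x 26 mm, about 70 g, loose, lying flat on the bench with its paper label up between the robot and the feeder; may be absent. Origin at the centre of its underside, y along its 84 mm length, x along the 30 mm width, z up.
- bin: Red reject bin, an open box fixed to the bench, 160 (x) x 140 (y) mm outside, 50 mm high, walls and floor 4 to 5 mm thick. Origin at the centre of its underside. One of it and the white tray is left of the feeder, the other right, either way round.
- tray: White loading tray, fixed to the bench, 230 (x) x 130 (y) mm outside, with a low rim 14 mm high, walls and floor 4 to 5 mm thick. Origin at the centre of its underside. It holds three slide boxes side by side, their length along the tray's y.
- cap (a joint): Travel of the red spray cap on the air canister: 0 up, 0.008 m fully down; it springs back up. About 2.5 N starts it and 9 N holds it fully down.
- cap_top (a point): Centre of the top face of the red spray cap, a disc 30 mm across on top of the blue canister, about 206 mm above the bench. It is pressed straight down.
- wheel (a joint): Angle of the crank wheel (rad): starts within 0.06 of 0 and grows clockwise seen from above; 6.28 is one full turn. It turns freely both ways with light friction and stays where it is left.
- knob (a point): Middle of the wheel's upright red crank knob, a round peg 18 mm across and 50 mm tall (from 28 mm below this point to 22 mm above it, its foot on the wheel's disc), 50 mm from the wheel's axis. The knob is fixed to the wheel; about 2 N against its side moves it. At the start it stands beside the yellow index post at the wheel's right edge.
- wheel_axis (a point): Point on the crank wheel's vertical axis at the height of the knob's middle, 110 mm above the bench. The wheel is a flat steel disc 124 mm across, its top face 82 mm above the bench.
- reagent: Small amber reagent bottle, 52 mm across, 80 mm tall, loose; origin at its foot. To be left alone.
- beaker: Glass beaker, 70 mm across, 70 mm tall, loose; origin at its foot. To be left alone.
- dish: Shallow glass dish, 80 mm across, 15 mm tall, loose; origin at its foot. To be left alone.
- duster: Chalkboard duster with a wooden back, 132 x 52 x 34 mm, loose; origin at its underside. To be left alone.
There are look-alikes about, which are no part of the job. What is meant by the box3 is not black, and is the smaller of those in its own colour. There is more than one size of the jam; the job needs the largest.

How it is judged (in metres and radians):
On the way, in this order (a step that is already met when the one before it is completed fails the run):
1. the orange box has been pushed up the chute, clear of the cover lips (x of jam in the frame of chute between 0.026 and 0.12 m and z of jam in the frame of chute between -0.01 and 0.03 m), for 0.05 s.
2. the orange box lies released in the red bin (x of jam in the frame of bin between -0.078 and 0.078 m and y of jam in the frame of bin between -0.068 and 0.068 m and z of jam in the frame of bin between -0.005 and 0.045 m and linear speed of jam below 0.05 m/s and contact force between the fingers and jam below 0.1 N), for 0.2 s.
3. the spray cap is pressed down (value of joint cap above 0.006 m), for 0.05 s.
4. the spray cap has sprung back up (value of joint cap below 0.0015 m), for 0.1 s.
5. every waiting slide box lies flat and released in the white tray (x of box1 in the frame of tray between -0.108 and 0.108 m and y of box1 in the frame of tray between -0.058 and 0.058 m and z of box1 in the frame of tray between -0.005 and 0.012 m and angle between each of box1, box2, box3's own z axis and vertical below 0.15 rad and linear speed of each of box1, box2, box3 below 0.05 m/s and contact force between the fingers and box1 below 0.1 N and x of box2 in the frame of tray between -0.108 and 0.108 m and y of box2 in the frame of tray between -0.058 and 0.058 m and z of box2 in the frame of tray between -0.005 and 0.012 m and contact force between the fingers and box2 below 0.1 N and x of box3 in the frame of tray between -0.108 and 0.108 m and y of box3 in the frame of tray between -0.058 and 0.058 m and z of box3 in the frame of tray between -0.005 and 0.012 m and contact force between the fingers and box3 below 0.1 N), for 0.2 s.
6. the wheel has gone half way round clockwise (value of joint wheel between 2.7 and 4.2 rad), for 0.05 s.
7. the wheel has completed one revolution (value of joint wheel between 6.08 and 6.48 rad), for 0.2 s.
At the end, for the whole second after the job is handed in: The orange box is inside the red bin and every slide box present lies flat (within 0.15 rad), with its label up, inside the rim of the white tray, not stacked, all at rest and released; the wheel stands still one revolution clockwise from its start (6.28 within 0.2 rad); the cap is up (all of step 2 and all of step 5 and all of step 7 and velocity of joint wheel between -0.1 and 0.1 rad/s and value of joint cap below 0.0015 m); the robot touches nothing.
It fails at once if a bystander is moved by more than 40 mm (distance of any of reagent, beaker, dish, duster from where it was at the start of the episode above 0.04 m).
It fails at once if the wheel is turned past one revolution by more than 0.45 rad (value of joint wheel above 6.73 rad).
It fails at once if the wheel is turned backwards by more than 0.45 rad (value of joint wheel below -0.45 rad).
Of box1, box2, box3 only 2 to 3 are there at a start; the rules pass over those that are not, and their reading is None.
At some moment in a run one of box1, box2, box3 may be knocked a few centimetres aside while the robot is not near it.
It also fails if it takes over 210 s, if anything falls off the work surface, if the arm or the gripper's body presses on something with over 40 N, if the wrist force passes 120 N, or if a joint passes its speed limit or range.

## Working session

There is one attempt and no reset: what is moved stays moved. The work goes in short steps, Python scripts to look and compute and a shell command to move; the robot and the scene stay as the last step left them, time stands still between calls to the robot, and variables do not carry over. Pictures are saved under pics/ and viewed, at most 14 in all, crops included, and the job is handed in when it is done.

```bash
ls; mkdir -p pics; cat > h.py <<'E'
import numpy as np, cv2
from cell import ctrl
from scipy.spatial.transform import Rotation as R
def R_of(q): return R.from_quat([q[1],q[2],q[3],q[0]]).as_matrix()
def cam(name):
    s=ctrl.get_state(); f=ctrl.grab_frame(name)
    if 'mount' in f:
        T=np.eye(4); T[:3,:3]=R_of(s['tool_rot']); T[:3,3]=s['position']; f['pose']=T@f['mount']
    return f
def px2w(f,xy,z):
    d=np.linalg.inv(f['mtx'])@[xy[0],xy[1],1]; d=f['pose'][:3,:3]@d; o=f['pose'][:3,3]
    return o+d*(z-o[2])/d[2]
def w2px(f,p):
    c=np.linalg.inv(f['pose'])@np.r_[p,1]; u=f['mtx']@c[:3]; return u[:2]/u[2]
def save(f,n,crop=None,scale=1):
    im=f['image'][:,:,::-1]
    if crop: im=im[crop[1]:crop[3],crop[0]:crop[2]]
    cv2.imwrite('pics/'+n,cv2.resize(im,None,fx=scale,fy=scale,interpolation=cv2.INTER_CUBIC))
def delta(target,roll_deg=0):
    "world mm target -> tool cm"
    s=ctrl.get_state(); return R_of(s['tool_rot']).T@(np.array(target)-s['position'])/10
E
python3 - <<'E'
from h import *
np.set_printoptions(precision=3,suppress=True)
s=ctrl.get_state(); print(s['clock'],s['position'],R_of(s['tool_rot']))
hz={'jam':50,'box1':26,'box2':26,'box3':26,'bin':25,'tray':5,'cap_top':206,'knob':110,'wheel_axis':110,'lips_end':80,'reagent':40,'beaker':35,'dish':8,'duster':17,'feeder':0,'chute':45}
for c in ['top','scene']:
    f=cam(c); save(f,c+'0.png',scale=1.4); print(c,f['pose'][:3],f['mtx'][0])
    for k,z in hz.items():
        for r in ctrl.landmark_of(c,k)[:4]:
            print(k,np.round(r['xy']),round(r['p'],2),px2w(f,r['xy'],z if k not in('box1','box2','box3','bin','reagent','beaker','dish','duster','tray') else 0).round(0))
E
```

```text
pics
0.0 [ 268.854 -591.279  221.655] [[ 0.91   0.414 -0.001]
 [ 0.414 -0.91   0.001]
 [-0.    -0.002 -1.   ]]
top [[  -0.002   -0.995    0.102  429.178]
 [  -1.       0.002   -0.003   -9.72 ]
 [   0.003   -0.102   -0.995 1313.784]] [431.574   0.    281.27 ]
jam [216. 151.] 0.74 [724. 181.  50.]
jam [314. 116.] 0.62 [ 830. -112.   50.]
jam [274. 187.] 0.48 [614.   7.  50.]
box1 [328. 233.] 0.88 [ 479. -157.    0.]
box1 [280. 253.] 0.79 [421.  -9.   0.]
box1 [234. 253.] 0.64 [421. 131.   0.]
box1 [318. 283.] 0.58 [ 329. -123.    0.]
box2 [328. 233.] 0.88 [ 479. -157.    0.]
box2 [280. 253.] 0.79 [421.  -9.   0.]
box2 [234. 253.] 0.64 [421. 131.   0.]
box2 [318. 283.] 0.58 [ 329. -123.    0.]
box3 [328. 233.] 0.88 [ 479. -157.    0.]
box3 [280. 253.] 0.79 [421.  -9.   0.]
box3 [234. 253.] 0.64 [421. 131.   0.]
box3 [318. 283.] 0.58 [ 329. -123.    0.]
bin [398. 228.] 0.71 [ 496. -368.    0.]
tray [158. 234.] 0.68 [480. 359.   0.]
cap_top [218. 184.] 0.5 [600. 151. 206.]
wheel_axis [335. 175.] 0.84 [ 641. -166.  110.]
wheel_axis [351. 172.] 0.57 [ 647. -211.  110.]
lips_end [275. 187.] 
[... 1036 characters left out ...]
[267. 202.] 0.93 [425.  -6.   0.]
box3 [220. 185.] 0.86 [ 330. -124.    0.]
box3 [312. 192.] 0.7 [419. 128.   0.]
box3 [221. 226.] 0.64 [ 476. -147.    0.]
bin [140. 249.] 0.69 [ 497. -363.    0.]
tray [397. 194.] 0.76 [487. 367.   0.]
cap_top [357. 188.] 0.48 [596. 166. 206.]
knob [199. 265.] 0.62 [ 649. -217.  110.]
wheel_axis [220. 254.] 0.98 [ 632. -167.  110.]
lips_end [288. 243.] 0.73 [623.  -2.  80.]
beaker [166. 315.] 0.76 [ 696. -315.    0.]
beaker [288. 252.] 0.51 [600.   7.   0.]
dish [345. 155.] 0.78 [303. 273.   0.]
duster [162. 196.] 0.92 [ 333. -291.    0.]
duster [356. 189.] 0.55 [441. 257.   0.]
feeder [287. 259.] 0.81 [620.  -2.   0.]
chute [292. 253.] 0.62 [632.   6.  45.]
```

View pics/top0.png

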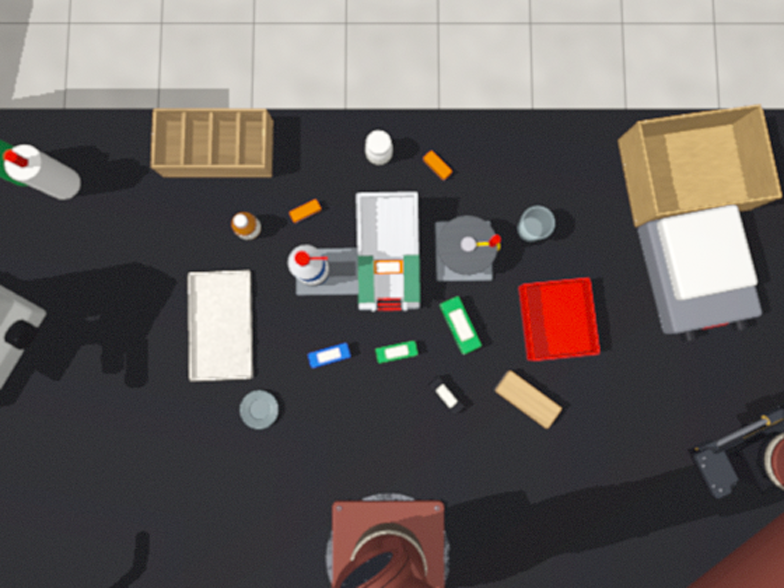

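View pics/scene0.png

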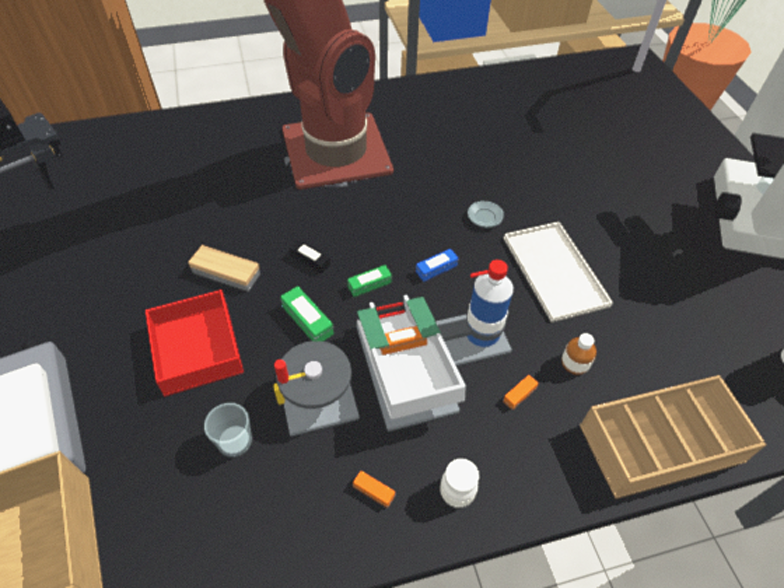

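The top view shows the jam at (277,190) unscaled, a blue box at (235,253) and the small green box at (283,251). The big green box (328,232) and the black one (318,283) are look-alikes, and there is no white box. The bin is on the right and the tray on the left. I'll move over the chute for a close look.

```bash
python3 -m pendant '[[[49.1,-42.6,-4,24.5],[49.1,-42.6,-4,24.5],[49.1,-42.6,-4,24.5],[49.1,-42.6,-4,24.5],[49.1,-42.6,-4,24.5],[49.1,-42.6,-4,24.5],[49.1,-42.6,-4,24.5],[49.1,-42.6,-4,24.5],[49.1,-42.6,-4,24.5],[49.1,-42.6,-4,24.5],[49.1,-42.6,-4,24.5],[49.1,-42.6,-4,24.5],[49.1,-42.6,-4,24.5],[49.1,-42.6,-4,24.5],[49.1,-42.6,-4,24.5],[49.1,-42.6,-4,24.5],[49.1,-42.6,-4,24.5],[49.1,-42.6,-4,24.5],[49.1,-42.6,-4,24.5],[49.1,-42.6,-4,24.5]]]' 20
python3 - <<'E'
from h import *
np.set_printoptions(precision=2,suppress=True)
s=ctrl.get_state(); print(s['clock'],s['position'],s['joint_pos'],R_of(s['tool_rot']))
f=cam('wrist'); save(f,'w1.png',scale=1.4); print(f['pose'],f['mtx'])
for k,z in dict(lips_end=80,jam=48,chute=45,cap_top=206,wheel_axis=110,box2=0,box3=0,feeder=0).items():
    for r in ctrl.landmark_of('wrist',k)[:3]: print(k,np.round(r['xy']),round(r['p'],2),px2w(f,r['xy'],z))
E
```

```text
clock: 3.37
position: [539.4, -2.1, 262.5]
tool_rot: [0.0, 1.0, -0.001, -0.0]
force: [0.7, -0.2, -0.6]
opening: 0.201
grip_force: 0.0
3.3667 [539.42  -2.08 262.49] [ 0.33  0.12 -0.44  1.66  0.05  1.38 -1.69] [[ 1. -0. -0.]
 [-0. -1. -0.]
 [-0.  0. -1.]]
[[ -0.    -0.97  -0.26 608.99]
 [ -1.     0.    -0.    -2.23]
 [  0.     0.26  -0.97 424.28]
 [  0.     0.     0.     1.  ]] [[356.89   0.   272.83]
 [  0.   356.89 204.27]
 [  0.     0.     1.  ]]
lips_end [272.  88.] 0.79 [627.77  -2.26  80.  ]
jam [271. 109.] 0.97 [609.14  -0.75  48.  ]
chute [489. 327.] 0.69 [ 353.83 -264.07   45.  ]
chute [273.  93.] 0.57 [625.43  -2.55  45.  ]
cap_top [  4. 124.] 0.74 [601.15 158.02 206.  ]
wheel_axis [469.  60.] 0.66 [ 647.79 -163.97  110.  ]
wheel_axis [269. 110.] 0.58 [608.3    0.37 110.  ]
box2 [396. 213.] 0.62 [ 484.61 -155.41    0.  ]
box2 [284. 260.] 0.57 [422.34 -16.47   0.  ]
box3 [396. 213.] 0.62 [ 484.61 -155.41    0.  ]
box3 [284. 260.] 0.57 [422.34 -16.47   0.  ]
feeder [271.  97.] 0.72 [622.59  -0.97   0.  ]
```

View pics/w1.png

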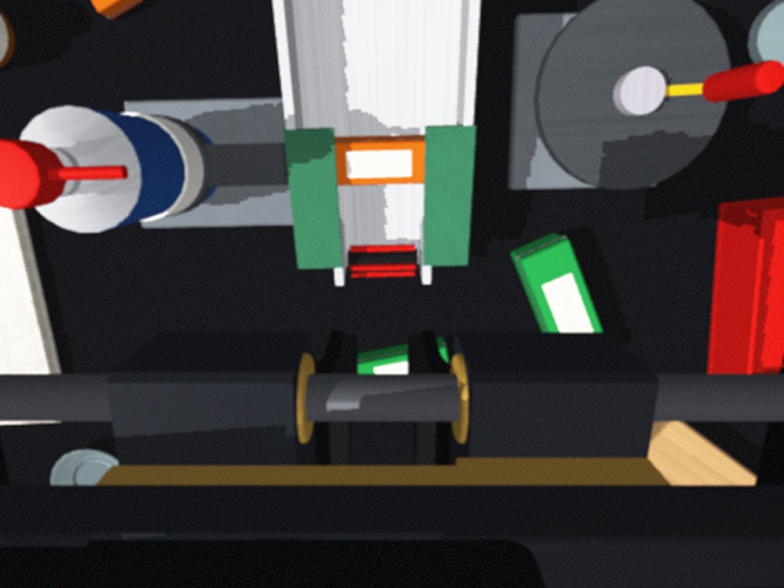

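The wrist view shows the jam between the lips at (271,109), the lips' upper end along row 90 (columns 205 to 340), the cap at (4,124), and the knob at about (530,58) beside the hub at (458,64). Next I'll work out the chute axis and the jam centre.

```bash
python3 - <<'E'
from h import *
np.set_printoptions(precision=1,suppress=True)
s=ctrl.get_state(); f=cam('wrist')
for n,p,z in [('lipUL',(205,92),82),('lipUR',(340,89.5),82),('lipLL',(213,192),61),('lipLR',(335,189),61),('jamTL',(240,99),68),('jamTR',(303,97),68),('jamBL',(240,131),64),('jamBR',(304,131),64),('roller',(273,178),38),('label',(271,116),67)]: print(n,px2w(f,np.array(p),z))
m=ctrl.trace('wrist','jam')[0]; print(m['p'],m['xy'],px2w(f,m['xy'],66))
E
```

```text
lipUL [624.9  60.9  82. ]
lipUR [626.9 -62.7  82. ]
lipLL [526.2  61.4  61. ]
lipLR [529.2 -65.8  61. ]
jamTL [619.1  30.2  68. ]
jamTR [620.8 -30.1  68. ]
jamBL [588.8  31.4  64. ]
jamBR [588.7 -32.1  64. ]
roller [536.6  -1.3  38. ]
label [603.2   0.6  67. ]
0.76 [274.9, 110.8] [608.1  -3.2  66. ]
```

```bash
python3 -m pendant '[[[6.6,-0.1,12,-90],[6.6,-0.1,12,-90],[6.6,-0.1,12,-90],[6.6,-0.1,12,-90],[6.6,-0.1,12,-90],[6.6,-0.1,12,-90],[6.6,-0.1,12,-90],[6.6,-0.1,12,-90],[6.6,-0.1,12,-90],[6.6,-0.1,12,-90],[6.6,-0.1,12,-90],[6.6,-0.1,12,-90],[6.6,-0.1,12,-90],[6.6,-0.1,12,-90],[6.6,-0.1,14,-90],[6.6,-0.1,14,-90],[6.6,-0.1,14,-90]]]' 56
python3 - <<'E'
from h import *
np.set_printoptions(precision=3,suppress=True)
s=ctrl.get_state(); print(s['position'],s['joint_pos'],R_of(s['tool_rot']))
f=cam('wrist'); save(f,'w2.png',scale=1.2)
for r in ctrl.landmark_of('wrist','jam')[:2]: print(r,px2w(f,r['xy'],42))
m=ctrl.trace('wrist','jam')[0]; print(m['p'],m['xy'],px2w(f,m['xy'],66))
E
```

```text
clock: 5.33
position: [604.9, 0.2, 121.8]
tool_rot: [-0.001, 0.708, 0.706, -0.001]
force: [-0.1, 0.4, 0.5]
opening: 0.562
grip_force: 0.0
[604.882   0.177 121.834] [ 0.448  0.391 -0.648  1.672  0.252  1.166 -0.268] [[ 0.003  1.    -0.002]
 [ 1.    -0.003  0.   ]
 [ 0.    -0.002 -1.   ]]
{'xy': [275.8, 210.7], 'p': 0.77} [606.484   1.012  42.   ]
{'xy': [548.7, 331.0], 'p': 0.53} [816.623 -95.846  42.   ]
0.9 [273.6, 221.4] [604.971   0.722  66.   ]
```

View pics/w2.png

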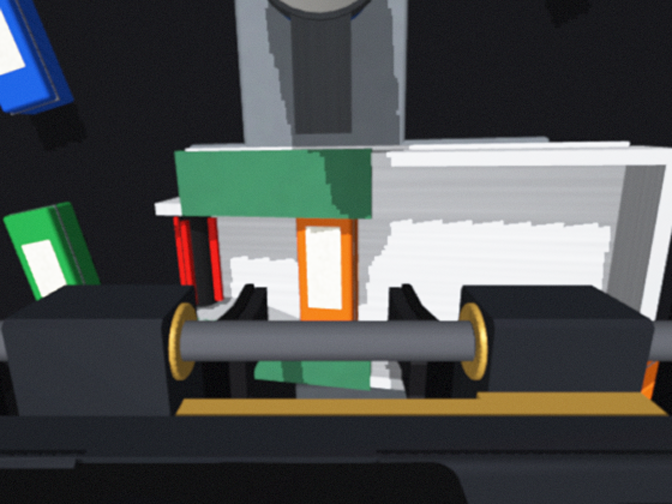

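The fingers straddle the box along the chute: jam at (275,221), fingers either side. Now I'll descend, then push uphill with the box caged.

```bash
python3 -m pendant '[[[0,0,2.5,0],[0,0,5,0],[0,0,6,0],[0,0,6.8,0],[0,0,6.8,0],[0,0,6.8,0]]]' 56
python3 -m pendant '[[[0,0,0,0],[0,0,0,0],[0,0.5,-0.1,0],[0,1.0,-0.2,0],[0,1.5,-0.3,0],[0,2.0,-0.42,0],[0,2.5,-0.53,0],[0,3.0,-0.64,0],[0,3.5,-0.74,0],[0,4.0,-0.85,0],[0,4.5,-0.95,0],[0,5.0,-1.05,0],[0,5.5,-1.15,0],[0,6.0,-1.27,0],[0,6.5,-1.38,0],[0,7.0,-1.5,0],[0,7.5,-1.6,0],[0,7.5,-1.6,0],[0,7.5,-1.6,0]]]' 46
python3 - <<'E'
from h import *
f=cam('wrist'); save(f,'w3.png',scale=1.2)
m=ctrl.trace('wrist','jam')[0]; print(m['p'],m['xy'],px2w(f,m['xy'],80))
E
```

```text
clock: 5.98
position: [606.1, 0.5, 55.3]
tool_rot: [0.0, 0.707, 0.707, 0.0]
force: [0.8, 0.2, 0.4]
opening: 0.56
grip_force: 0.0
clock: 7.57
position: [681.0, 0.3, 70.5]
tool_rot: [0.0, 0.707, 0.707, 0.0]
force: [0.0, -0.2, -1.1]
opening: 0.457
grip_force: 0.0
0.81 [266.1, 229.1] [677.83151775  17.90864352  80.        ]
```

View pics/w3.png

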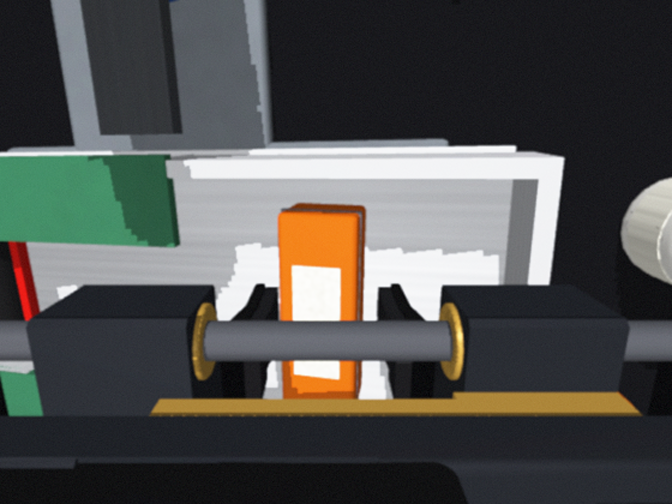

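The orange box now stands clear, at columns 233–303, with the lips ending at column 148. Grip and lift.

```bash
python3 -m pendant '[[[0,0,0.2,0],[0,0,0.3,0],[0,0,0.3,0],[0,0,0.3,0],[0,0,0.3,0],[0,0,0.3,0],[0,0,0.3,0],[0,0,0.3,0],[0,0,0,0],[0,0,-2,0],[0,0,-5,0],[0,0,-8,0],[0,0,-11,0],[0,0,-13,0],[0,0,-13,0],[0,0,-13,0]]]' 0
python3 - <<'E'
from h import *
np.set_printoptions(precision=1,suppress=True)
f=cam('top')
for p in [(519,285),(592,279),(600,353),(526,361)]: print(px2w(f,np.array(p)/1.4,50))
print(ctrl.trace('top','bin')[0]['xy'])
print(delta((494,-364,200)))
E
```

```text
clock: 9.0
position: [681.5, 0.4, 202.1]
tool_rot: [0.001, 0.707, 0.707, 0.001]
force: [0.1, 1.0, -1.3]
opening: 0.367
grip_force: 28.6
[ 564.6 -277.4   50. ]
[ 577.  -431.6   50. ]
[ 421.9 -442.8   50. ]
[ 405.7 -288.2   50. ]
[399.3, 226.6]
[-36.4 -18.6  -0. ]
```

```bash
python3 -m pendant '[[[-36,-18.8,0,0],[-36,-18.8,0,0],[-36,-18.8,0,0],[-36,-18.8,0,0],[-36,-18.8,0,0],[-36,-18.8,0,0],[-36,-18.8,0,0],[-36,-18.8,0,0],[-36,-18.8,0,0],[-36,-18.8,0,0],[-36,-18.8,0,0],[-36,-18.8,0,0],[-36,-18.8,5,0],[-36,-18.8,9,0],[-36,-18.8,13,0],[-36,-18.8,15.5,0],[-36,-18.8,17,0],[-36,-18.8,17.3,0],[-36,-18.8,17.3,0]]]' && python3 -m pendant '[[[0,0,0,0],[0,0,0,0],[0,0,0,0],[0,0,0,0],[0,0,-2,0],[0,0,-6,0],[0,0,-10,0],[0,0,-14,0],[0,0,-18,0],[0,0,-20,0],[0,0,-20,0],[0,0,-20,0]]]' 65
python3 - <<'E'
from h import *
np.set_printoptions(precision=3,suppress=True)
s=ctrl.get_state();print(s['joint_pos'])
f=cam('top'); print([ (r['xy'],r['p'],px2w(f,r['xy'],15)) for r in ctrl.landmark_of('top','jam')[:4]])
for k in('cap_top','knob','wheel_axis'):print(k,[(r['xy'],r['p']) for r in ctrl.landmark_of('top',k)[:2]])
f=cam('scene'); print([ (r['xy'],r['p'],px2w(f,r['xy'],15)) for r in ctrl.landmark_of('scene','jam')[:4]])
save(f,'s4.png',crop=(60,130,460,400),scale=1.8)
for k in('cap_top','knob','wheel_axis'):print(k,[(r['xy'],r['p']) for r in ctrl.landmark_of('scene',k)[:2]])
E
```

```text
clock: 10.68
position: [492.3, -357.5, 26.1]
tool_rot: [-0.002, 0.707, 0.708, 0.0]
force: [-0.4, -0.1, -1.0]
opening: 0.365
grip_force: 28.6
clock: 11.68
position: [493.0, -360.0, 229.5]
tool_rot: [0.002, 0.707, 0.707, 0.0]
force: [-0.0, -0.2, -0.6]
opening: 0.646
grip_force: 0.0
[ 0.968  0.29  -0.505  1.537  0.143  1.348  0.448]
[([214.6, 151.5], 0.53, array([729.569, 190.032,  15.   ])), ([310.1, 116.6], 0.47, array([ 839.044, -103.544,   15.   ]))]
cap_top [([214.0, 182.8], 0.63)]
knob [([351.3, 170.2], 0.66), ([156.5, 234.2], 0.56)]
wheel_axis [([334.5, 172.7], 0.89)]
[([372.8, 280.6], 0.7, array([739.229, 183.729,  15.   ])), ([267.5, 346.9], 0.65, array([ 834.295, -105.31 ,   15.   ])), ([145.6, 247.8], 0.57, array([ 506.853, -346.121,   15.   ])), ([311.7, 189.6], 0.44, array([423.473, 125.503,  15.   ]))]
cap_top [([357.8, 191.6], 0.78)]
knob [([199.9, 266.2], 0.81)]
wheel_axis [([224.6, 256.8], 0.96)]
```

View pics/s4.png

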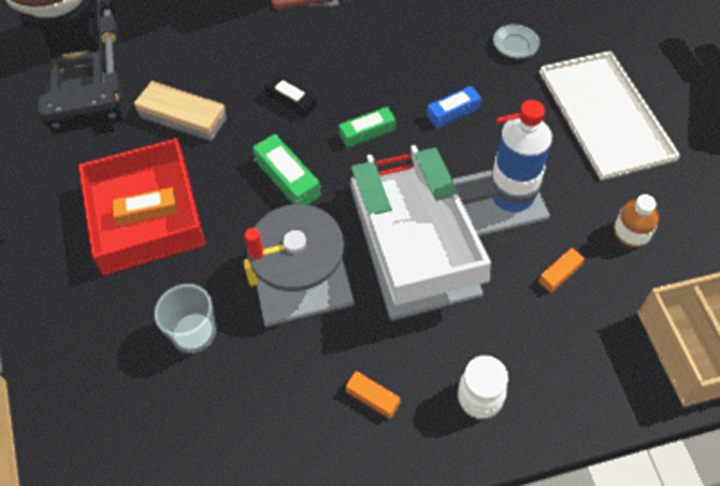

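The orange box lies flat in the red bin. The cap shows at scene (356,192). I'll triangulate the cap, knob and wheel axis.

```bash
python3 - <<'E'
from h import *
np.set_printoptions(precision=1,suppress=True)
def tri(obs):
    A=np.zeros((3,3));b=np.zeros(3)
    for f,xy in obs:
        d=f['pose'][:3,:3]@(np.linalg.inv(f['mtx'])@[xy[0],xy[1],1]); d/=np.linalg.norm(d); P=np.eye(3)-np.outer(d,d); A+=P; b+=P@f['pose'][:3,3]
    return np.linalg.solve(A,b)
t=cam('top'); s=cam('scene')
for k,a,b in [('cap',(214.8,183.5),(356,191)),('knob',(351.3,170.2),(199.9,266.2)),('axis',(334.5,172.7),(224.6,256.8))]:
    print(k,tri([(t,a),(s,b)]),px2w(t,a,206 if k=='cap' else 110),px2w(s,b,206 if k=='cap' else 110))
m=ctrl.trace('scene','cap_top')[0];print(m['p'],m['xy'],m['mask'].sum())
hs=cv2.cvtColor(t['image'],cv2.COLOR_RGB2HSV); r=((hs[...,0]<6)|(hs[...,0]>174))&(hs[...,1]>180)&(hs[...,2]>80)
for x0,x1,y0,y1 in [(200,240,170,200),(340,365,160,180)]:
    ys,xs=np.nonzero(r[y0:y1,x0:x1]); print(xs.mean()+x0,ys.mean()+y0,xs.min()+x0,xs.max()+x0,ys.min()+y0,ys.max()+y0)
E
```

```text
cap [601.5 160.2 203.9] [600.9 159.  206. ] [603.2 160.2 206. ]
knob [ 653.  -213.8  109.9] [ 653.2 -211.9  110. ] [ 652.6 -215.7  110. ]
axis [ 645.4 -160.7  116.5] [ 646.1 -164.2  110. ] [ 642.  -157.9  110. ]
0.48 [353.0, 192.3] 194
216.97701149425288 184.14942528735634 211 232 180 189
353.32608695652175 171.15217391304347 350 357 167 175
```

```bash
python3 -m pendant '[[[5,0,-3,0],[51.9,10.8,-3,0],[51.9,10.8,-3,0],[51.9,10.8,-3,0],[51.9,10.8,-3,0],[51.9,10.8,-3,0],[51.9,10.8,-3,0],[51.9,10.8,-3,0],[51.9,10.8,-3,0],[51.9,10.8,-3,0],[51.9,10.8,-3,0],[51.9,10.8,-3,0],[51.9,10.8,-3,0],[51.9,10.8,-3,0],[51.9,10.8,-3,0],[51.9,10.8,-3,0],[51.9,10.8,-3,0]]]' 0
python3 - <<'E'
from h import *
np.set_printoptions(precision=2,suppress=True)
s=ctrl.get_state();print(s['joint_pos'])
f=cam('wrist'); save(f,'w5.png',scale=1.2)
for r in ctrl.landmark_of('wrist','cap_top')[:2]: print(r,px2w(f,r['xy'],206))
E
```

```text
clock: 13.75
position: [601.1, 157.6, 257.4]
tool_rot: [0.0, 0.708, 0.706, -0.0]
force: [0.4, -0.3, 0.3]
opening: 0.009
grip_force: 0.0
[ 0.28  0.36 -0.79  1.45  0.26  1.43 -0.52]
{'xy': [270.3, 219.9], 'p': 0.87} [599.23 160.51 206.  ]
```

View pics/w5.png

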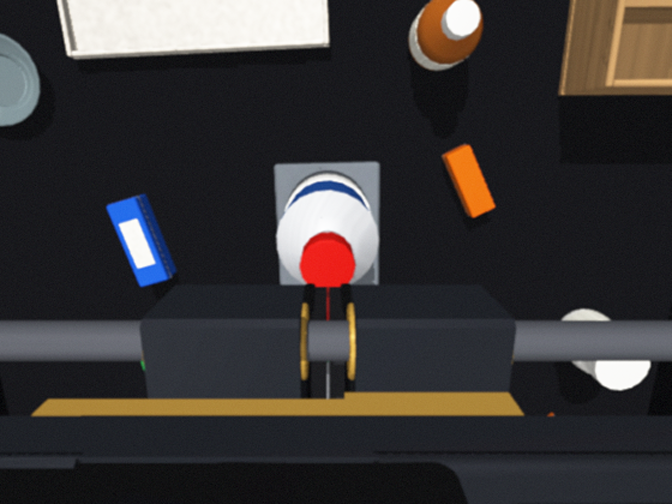

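The cap at (272,217) lies straight under the closed fingertips. Press.

```bash
python3 -m pendant '[[[0.2,-0.1,2,0],[0.2,-0.1,4,0],[0.2,-0.1,4.6,0],[0.2,-0.1,5,0],[0.2,-0.1,5.3,0],[0.2,-0.1,5.6,0],[0.2,-0.1,5.8,0],[0.2,-0.1,5.9,0],[0.2,-0.1,6.0,0],[0.2,-0.1,6.0,0],[0.2,-0.1,6.0,0],[0.2,-0.1,6.0,0]]]' 0
```

```text
clock: 14.85
position: [600.3, 160.7, 199.2]
tool_rot: [0.001, 0.708, 0.707, 0.0]
force: [-3.7, -3.4, 6.9]
opening: 0.006
grip_force: 4.0
```

```bash
python3 -m pendant '[[[0,0,0.1,0],[0,0,0.2,0],[0,0,0.3,0],[0,0,0.35,0],[0,0,0.35,0],[0,0,0.35,0]]]' 0
```

```text
clock: 15.35
position: [600.4, 160.8, 198.2]
tool_rot: [0.002, 0.708, 0.706, 0.001]
force: [-11.5, -7.4, 27.8]
opening: 0.006
grip_force: 13.3
```

The cap is bottomed out (28 N). I'll release it, move aside and find the boxes.

```bash
python3 -m pendant '[[[0,0,-1.5,0],[0,0,-4,0],[0,0,-6,0],[0,0,-6,0],[10,-2,-6,0],[10,-2,-6,0],[10,-2,-6,0],[10,-2,-6,0],[10,-2,-6,0]]]' 50
python3 - <<'E'
from h import *
np.set_printoptions(precision=1,suppress=True)
t=cam('top'); s=cam('scene')
for c,f in(('top',t),('scene',s)):
    hs=cv2.cvtColor(f['image'],cv2.COLOR_RGB2HSV)
    for n,lo,hi in(('blue',100,125),('green',50,80)):
        m=((hs[...,0]>=lo)&(hs[...,0]<=hi)&(hs[...,1]>120)&(hs[...,2]>60)).astype(np.uint8)
        m=cv2.morphologyEx(m,cv2.MORPH_CLOSE,np.ones((9,9)))
        k,l,st,ce=cv2.connectedComponentsWithStats(m)
        for i in range(1,k):
            if st[i,4]>60:
                pts=np.argwhere(l==i)[:,::-1].astype(np.float32)
                w=np.array([px2w(f,p,24)[:2] for p in pts],np.float32)
                print(c,n,ce[i],cv2.minAreaRect(w))
    print(c,[(r['xy'],px2w(f,r['xy'],5)) for r in ctrl.landmark_of(c,'tray')[:1]])
for p in [(188,272),(250,270),(252,379),(190,381)]: print(px2w(t,np.array(p)/1.4,14))
E
```

```text
clock: 16.1
position: [579.3, 263.2, 254.2]
tool_rot: [-0.0, 0.706, 0.708, 0.0]
force: [1.4, -0.9, -0.2]
opening: 0.488
grip_force: 0.0
top blue [239.2 251.8] ((421.998046875, 115.64215087890625), (36.10246658325195, 71.05007934570312), 15.121883392333984)
top green [  3.7 116.8] ((834.8178100585938, 833.4085083007812), (114.79078674316406, 44.860862731933594), 20.49435043334961)
top green [293.2 196.6] ((583.2268676757812, -51.54462814331055), (94.653564453125, 28.357656478881836), 1.4853023290634155)
top green [260.6 199.4] ((581.924560546875, 47.13729476928711), (91.00785064697266, 24.019474029541016), 0.2125435471534729)
top green [328.7 231.8] ((482.60546875, -154.9748077392578), (121.18069458007812, 48.8175048828125), 24.686861038208008)
top green [282.9 250.9] ((426.63262939453125, -18.609909057617188), (34.796199798583984, 88.63829040527344), 11.150142669677734)
top []
scene blue [324.3  12.6] ((-485.8685302734375, 473.4828796386719), (227.20162963867188, 238.7078399658203), 77.24982452392578)
scene blue [311.6 188.6] ((426.6651306152344, 124.22647094726562), (48.77106475830078, 97.26101684570312), 17.826845169067383)
scene blue [348.4 220.5] ((555.0875244140625, 188.04739379882812), (73.2561264038086, 66.60829162597656), 59.22084045410156)
scene blue [344.  243.5] ((625.77783203125, 150.48040771484375), (54.40274429321289, 20.19308853149414), 71.98272705078125)
scene green [263.6 199.8] ((433.5300598144531, -17.486572265625), (48.43668746948242, 92.15287017822266), 11.47435474395752)
scene green [219.  224.4] ((484.9599609375, -153.0016326904297), (137.1143341064453, 52.88909149169922), 24.562700271606445)
scene [([396.0, 189.2], array([473.6, 367.7,   5. ]))]
[598.  431.8  14. ]
[602.1 297.7  14. ]
[368.2 288.3  14. ]
[364.3 419.9  14. ]
```

```bash
python3 -m pendant '[[[-13.7,-15.7,9,-16],[-13.7,-15.7,9,-16],[-13.7,-15.7,9,-16],[-13.7,-15.7,9,-16],[-13.7,-15.7,9,-16],[-13.7,-15.7,9,-16],[-13.7,-15.7,9,-16],[-13.7,-15.7,9,-16],[-13.7,-15.7,9,-16],[-13.7,-15.7,9,-16]]]' 70
cat >> h.py <<'E'
def look(color,zt=26):
    f=cam('wrist'); s=ctrl.get_state(); Rm=R_of(s['tool_rot'])
    hs=cv2.cvtColor(f['image'],cv2.COLOR_RGB2HSV); lo,hi={'blue':(100,125),'green':(50,80)}[color]
    m=((hs[...,0]>=lo)&(hs[...,0]<=hi)&(hs[...,1]>120)&(hs[...,2]>50)).astype(np.uint8); m[330:]=0
    m=cv2.morphologyEx(m,cv2.MORPH_CLOSE,np.ones((25,25)))
    k,l,st,ce=cv2.connectedComponentsWithStats(m)
    print('pos',s['position'].round(1) if hasattr(s['position'],'round') else s['position'],'yaw',np.degrees(np.arctan2(Rm[1,0],Rm[0,0])).round(1))
    for i in range(1,k):
        if st[i,4]>200:
            w=np.array([px2w(f,p,zt)[:2] for p in np.argwhere(l==i)[:,::-1]],np.float32); print(ce[i],st[i,4],cv2.minAreaRect(w))
    for r in ctrl.landmark_of('wrist','box2')[:3]: print('lm',r['xy'],r['p'],px2w(f,r['xy'],0))
    return f
E
python3 - <<'E'
from h import *
f=look('blue'); save(f,'w6.png',scale=1.2)
E
```

```text
clock: 17.13
position: [423.9, 125.1, 164.8]
tool_rot: [0.0, 0.602, 0.798, 0.001]
force: [-0.4, 0.3, 0.9]
opening: 0.7
grip_force: 0.0
pos [423.7 125.3 164.6] yaw 106.0
[268.46448238 188.44135463] 3632 ((419.3316955566406, 126.47886657714844), (31.891551971435547, 87.25462341308594), 15.926078796386719)
[503.48109398 213.34030837] 5448 ((624.5941772460938, 163.7553253173828), (125.3613052368164, 58.05290222167969), 3.5742859840393066)
lm [266.2, 184.8] 0.94 [417.1327721  125.30037241   0.        ]
lm [235.5, 319.8] 0.73 [ 4.25012334e+02 -2.05335074e+01 -5.68434189e-14]
```

View pics/w6.png

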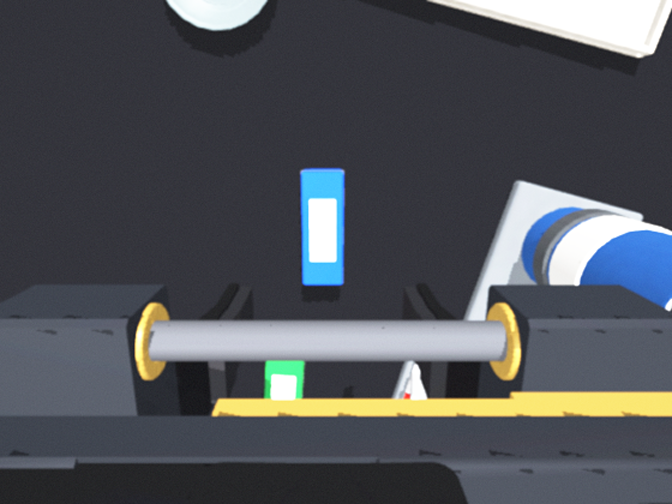

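The blue box, at (268,189), is aligned with the jaws and 4 mm off centre. Grasp it.

```bash
python3 -m pendant '[[[0.2,-0.4,4,0],[0.2,-0.4,8,0],[0.2,-0.4,11,0],[0.2,-0.4,13.5,0],[0.2,-0.4,15,0],[0.2,-0.4,15.6,0],[0.2,-0.4,15.6,0],[0.2,-0.4,15.6,0]]]' 70 && python3 -m pendant '[[[0,0,0,0],[0,0,0,0],[0,0,0,0],[0,0,0,0],[0,0,0,0],[0,0,0,0],[0,0,-1,0],[0,0,-3,0],[0,0,-6,0],[0,0,-9,0],[0,0,-9,0],[0,0,-9,0]]]' 0
python3 -c "
from h import *
print(delta((545,361,98)))"
```

```text
clock: 17.9
position: [418.9, 126.0, 8.6]
tool_rot: [-0.0, 0.602, 0.799, 0.0]
force: [-0.1, -0.0, -0.3]
opening: 0.701
grip_force: 0.0
clock: 18.9
position: [419.6, 125.4, 99.9]
tool_rot: [0.002, 0.602, 0.798, 0.001]
force: [0.9, -1.3, -0.5]
opening: 0.341
grip_force: 30.0
[19.21596059 18.52523031  0.22180841]
```

```bash
python3 -m pendant '[[[9,9,0,13.5],[19.2,18.5,0,13.5],[19.2,18.5,0,13.5],[19.2,18.5,0,13.5],[19.2,18.5,0,13.5],[19.2,18.5,0,13.5],[19.2,18.5,0,13.5],[19.2,18.5,0,13.5],[19.2,18.5,0,13.5],[19.2,18.5,0,13.5],[19.2,18.5,3,13.5],[19.2,18.5,5,13.5],[19.2,18.5,7,13.5],[19.2,18.5,8,13.5],[19.2,18.5,8.5,13.5],[19.2,18.5,8.5,13.5],[19.2,18.5,8.5,13.5]]]' && python3 -m pendant '[[[0,0,0,0],[0,0,0,0],[0,0,0,0],[0,0,0,0],[0,0,-2,0],[0,0,-5,0],[0,0,-9,0],[0,0,-13,0],[0,0,-13,0],[0,0,-13,0]]]' 52
python3 - <<'E'
from h import *
f=look('blue',31); print(delta((426,-18,150)))
t=cam('top'); print([(r['xy'],round(r['p'],2),px2w(t,r['xy'],0).round()) for r in ctrl.landmark_of('top','box3')])
E
```

```text
clock: 20.32
position: [543.9, 360.1, 13.9]
tool_rot: [0.0, 0.692, 0.722, 0.0]
force: [-0.3, -0.0, -0.4]
opening: 0.344
grip_force: 30.0
clock: 21.15
position: [544.6, 362.0, 146.1]
tool_rot: [0.001, 0.692, 0.722, 0.002]
force: [-0.6, 0.2, -0.3]
opening: 0.521
grip_force: 0.0
pos [543.9 361.  143.9] yaw 92.4
[271.05175246 198.12677985] 3652 ((543.382080078125, 361.66259765625), (28.76610565185547, 83.31513214111328), 2.624527931213379)
lm [269.8, 197.1] 0.62 [542.3694642  356.85546007   0.        ]
lm [10.6, 274.1] 0.43 [302.36678031 272.56465418   0.        ]
[-37.30178857 -13.34204966  -0.72080028]
[([314.8, 280.8], 0.81, array([ 337., -114.,    0.])), ([328.5, 231.7], 0.62, array([ 484., -157.,    0.])), ([284.6, 252.5], 0.58, array([421., -24.,   0.]))]
```

Blue lies in the tray at (543,362). Next the small green box.

```bash
python3 -m pendant '[[[0,-4,-3,0],[-1,-8,-6,0],[-4,-12,-6,-9],[-8,-13.3,-6,-9],[-12,-13.3,-6,-9],[-16,-13.3,-6,-9],[-20,-13.3,-6,-9],[-24,-13.3,-6,-9],[-28,-13.3,-6,-9],[-32,-13.3,-6,-9],[-35,-13.3,-5,-9],[-37.3,-13.3,-3,-9],[-37.3,-13.3,-1,-9],[-37.3,-13.3,-1,-9],[-37.3,-13.3,-1,-9],[-37.3,-13.3,-1,-9]]]' 65
python3 - <<'E'
from h import *
f=look('green'); save(f,'w7.png',scale=1.2)
E
```

```text
clock: 22.68
position: [426.8, -16.6, 153.6]
tool_rot: [-0.0, 0.632, 0.775, 0.0]
force: [0.6, -0.2, 0.7]
opening: 0.649
grip_force: 0.0
pos [427.1 -16.6 154. ] yaw 101.6
[496.26336668 167.17644015] 5798 ((602.5888671875, 44.882965087890625), (118.4685287475586, 38.927886962890625), 0.3026176989078522)
[272.85981605 196.36536632] 3153 ((426.4631652832031, -16.851940155029297), (31.14118003845215, 86.48927307128906), 11.54006290435791)
[306.0967118  321.05415861] 1551 ((468.6703186035156, -124.18639373779297), (100.69308471679688, 24.769554138183594), 11.560497283935547)
lm [301.9, 330.2] 0.96 [ 483.99488196 -153.02330444    0.        ]
lm [155.8, 277.7] 0.89 [ 332.86172368 -124.84651334    0.        ]
lm [273.0, 193.5] 0.79 [427.24268961 -20.33539481   0.        ]
```

View pics/w7.png

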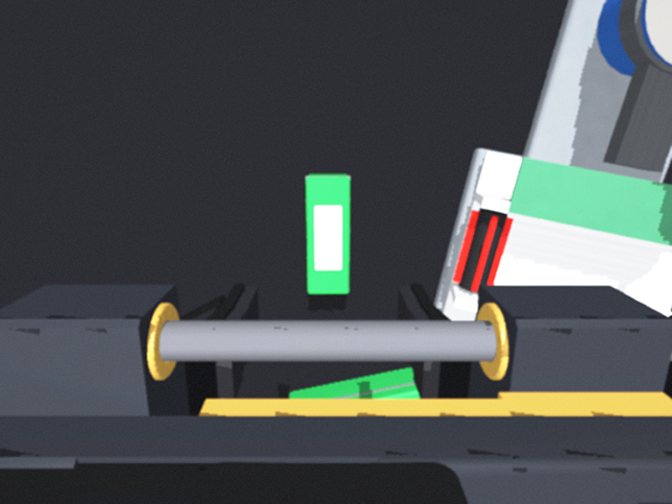

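Green, at (273,196), is centred under the jaws. Grasp it.

```bash
python3 -m pendant '[[[0,0,4,0],[0,0,8,0],[0,0,11,0],[0,0,13,0],[0,0,14,0],[0,0,14.4,0],[0,0,14.4,0],[0,0,14.4,0]]]' 65 && python3 -m pendant '[[[0,0,0,0],[0,0,0,0],[0,0,0,0],[0,0,0,0],[0,0,0,0],[0,0,0,0],[0,0,-1,0],[0,0,-3,0],[0,0,-7,0],[0,0,-11,0],[0,0,-15,0],[0,0,-19,0],[0,0,-19,0],[0,0,-19,0]]]' 0
python3 -c "
from h import *
print(delta((545,361,200)),delta((435,357,200)))"
```

```text
clock: 23.45
position: [427.7, -17.5, 10.3]
tool_rot: [0.001, 0.633, 0.774, 0.0]
force: [-1.0, -0.3, -0.0]
opening: 0.651
grip_force: 0.0
clock: 24.62
position: [427.8, -17.5, 201.7]
tool_rot: [0.002, 0.633, 0.774, 0.001]
force: [0.8, -0.5, -0.6]
opening: 0.34
grip_force: 30.0
[34.77282278 19.00107338  0.16855322] [36.56596699  8.14096056  0.11772631]
```

```bash
python3 -m pendant '[[[9,2,0,9],[36.6,8.1,0,9],[36.6,8.1,0,9],[36.6,8.1,0,9],[36.6,8.1,0,9],[36.6,8.1,0,9],[36.6,8.1,0,9],[36.6,8.1,0,9],[36.6,8.1,0,9],[36.6,8.1,0,9],[36.6,8.1,0,9],[36.6,8.1,4,9],[36.6,8.1,8,9],[36.6,8.1,12,9],[36.6,8.1,15,9],[36.6,8.1,17,9],[36.6,8.1,18,9],[36.6,8.1,18.6,9],[36.6,8.1,18.6,9],[36.6,8.1,18.6,9]]]' && python3 -m pendant '[[[0,0,0,0],[0,0,0,0],[0,0,0,0],[0,0,0,0],[0,0,-2,0],[0,0,-5,0],[0,0,-9,0],[0,0,-13,0],[0,0,-17,0],[0,0,-20,0],[0,0,-20,0]]]' 52
python3 - <<'E'
from h import *
f=look('green',31); look('blue',31); save(f,'w8.png',scale=1.0)
E
```

```text
clock: 26.28
position: [433.7, 356.7, 13.7]
tool_rot: [0.0, 0.692, 0.722, 0.0]
force: [0.3, -0.4, 0.1]
opening: 0.337
grip_force: 30.0
clock: 27.2
position: [434.8, 359.7, 219.7]
tool_rot: [0.001, 0.692, 0.722, 0.004]
force: [-0.1, 0.9, -0.3]
opening: 0.52
grip_force: 0.0
pos [434.4 358.6 216.6] yaw 92.4
[270.386817   184.23156982] 2306 ((433.3224792480469, 356.54046630859375), (27.794301986694336, 82.80317687988281), 2.706233501434326)
lm [371.6, 182.9] 0.78 [543.81255854 357.8480898    0.        ]
lm [273.2, 182.5] 0.58 [436.61058352 353.86343063   0.        ]
pos [433.4 356.9 213. ] yaw 92.4
[380.38469828 182.3670977 ] 2784 ((539.6010131835938, 360.72943115234375), (33.4705810546875, 82.36412811279297), 2.2952682971954346)
lm [373.8, 184.1] 0.93 [542.55569474 354.64518175   0.        ]
lm [273.1, 177.2] 0.65 [434.12593217 357.64656887   0.        ]
```

View pics/w8.png

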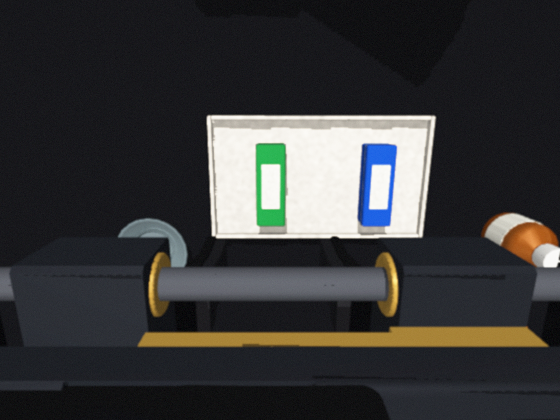

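Both boxes lie flat in the tray, labels up, green at (270,184) and blue at (378,184). There is no white box on the bench, so the next job is the wheel.

```bash
python3 -m pendant '[[[0,0,-4,0],[-4,1.3,-5,-5.6],[-57.9,19.6,-5,-5.6],[-57.9,19.6,-5,-5.6],[-57.9,19.6,-5,-5.6],[-57.9,19.6,-5,-5.6],[-57.9,19.6,-5,-5.6],[-57.9,19.6,-5,-5.6],[-57.9,19.6,-5,-5.6],[-57.9,19.6,-5,-5.6],[-57.9,19.6,-5,-5.6],[-57.9,19.6,-5,-5.6],[-57.9,19.6,-5,-5.6],[-57.9,19.6,-5,-5.6],[-57.9,19.6,-5,-5.6],[-57.9,19.6,-5,-5.6],[-57.9,19.6,-5,-5.6],[-57.9,19.6,-5,-5.6],[-57.9,19.6,-2,-5.6],[-57.9,19.6,-2,-5.6]]]' 52
python3 - <<'E'
from h import *
np.set_printoptions(precision=2,suppress=True)
s=ctrl.get_state(); print(s['joint_pos'])
f=cam('wrist'); save(f,'w9.png',scale=1.2)
for k in('knob','wheel_axis'):
    for r in ctrl.landmark_of('wrist',k)[:2]: print(k,r,px2w(f,r['xy'],110))
hs=cv2.cvtColor(f['image'],cv2.COLOR_RGB2HSV); r=((hs[...,0]<6)|(hs[...,0]>174))&(hs[...,1]>170)&(hs[...,2]>60); r[:,:180]=0; r[:,380:]=0
ys,xs=np.nonzero(r); print(xs.min(),xs.max(),ys.min(),ys.max(),xs.mean(),ys.mean())
E
```

```text
clock: 29.07
position: [651.9, -211.2, 227.6]
tool_rot: [-0.003, 0.655, 0.756, -0.001]
force: [-2.5, -0.2, -2.0]
opening: 0.522
grip_force: 0.0
[ 0.8   0.53 -0.82  1.32  0.38  1.46  0.14]
knob {'xy': [267.5, 204.0], 'p': 0.86} [ 647.   -215.74  110.  ]
wheel_axis {'xy': [276.4, 141.2], 'p': 0.62} [ 646.89 -165.01  110.  ]
180 282 188 266 233.70934256055364 223.07093425605535
```

View pics/w9.png

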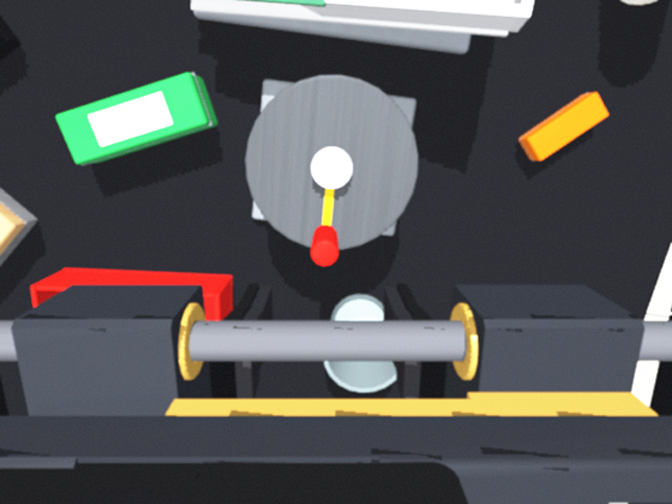

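The knob top is at (270,207) and the disc centre at about (277,135), with the jaws either side of the knob. I'll compute both positions and the approach.

```bash
python3 - <<'E'
from h import *
np.set_printoptions(precision=1,suppress=True)
s=ctrl.get_state(); print(s['position'])
f=cam('wrist')
k=px2w(f,(270,206.5),132); 
ys=(332/1.2,162/1.2)
g=cv2.cvtColor(f['image'],cv2.COLOR_RGB2HSV)
a=px2w(f,ys,82)
print(k,a,np.linalg.norm(k[:2]-a[:2]),np.degrees(np.arctan2(*(k-a)[1::-1])), px2w(f,(332/1.2,166/1.2),100))
print(delta((k[0],k[1],94)))
E
```

```text
[ 653.6 -211.9  233.3]
[ 651.2 -214.1  132. ] [ 649.4 -163.4   82. ] 50.68818752089133 -87.96645785141799 [ 649.5 -164.9  100. ]
[-0.2 -0.3 14. ]
```

```bash
python3 -m pendant '[[[-0.2,-0.3,0,4.5],[-0.2,-0.3,3,4.5],[-0.2,-0.3,6,4.5],[-0.2,-0.3,9,4.5],[-0.2,-0.3,11,4.5],[-0.2,-0.3,12.5,4.5],[-0.2,-0.3,13.5,4.5],[-0.2,-0.3,13.9,4.5],[-0.2,-0.3,13.9,4.5],[-0.2,-0.3,13.9,4.5]]]' 42
python3 - <<'E'
from h import *
np.set_printoptions(precision=1,suppress=True)
s=ctrl.get_state(); print(s['position'],s['force'])
f=cam('wrist'); save(f,'w10.png',scale=1.2)
for r in ctrl.landmark_of('wrist','knob')[:1]: print(r,px2w(f,r['xy'],110))
for r in ctrl.landmark_of('wrist','wheel_axis')[:1]: print(r,px2w(f,r['xy'],110))
E
```

```text
clock: 30.1
position: [652.0, -215.3, 95.4]
tool_rot: [0.001, 0.685, 0.729, 0.0]
force: [0.5, 0.6, 0.4]
opening: 0.425
grip_force: 0.0
[ 652.  -215.3   95.4] [0.5 0.6 0.4]
{'xy': [268.8, 269.8], 'p': 0.67} [ 650.  -215.3  110. ]
{'xy': [270.8, 158.6], 'p': 0.93} [ 647.9 -165.4  110. ]
```

View pics/w10.png

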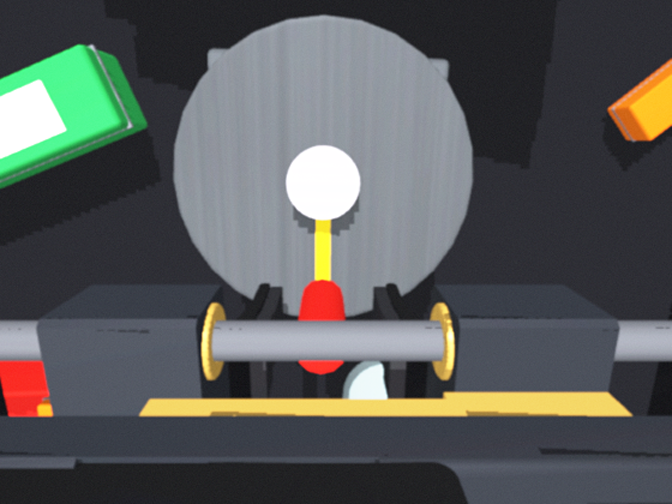

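The knob is midway between the jaws and the pointer runs straight along tool x. First quarter turn, with the knob loosely caged.

```bash
python3 -m pendant '[[[0,0,0,0],[0,0,0,0],[0.027,-0.523,0,6],[0.109,-1.04,0,12],[0.245,-1.545,0,18],[0.432,-2.034,0,24],[0.67,-2.5,0,30],[0.955,-2.939,0,36],[1.284,-3.346,0,42],[1.654,-3.716,0,48],[2.061,-4.045,0,54],[2.5,-4.33,0,60],[2.966,-4.568,0,66],[3.455,-4.755,0,72],[3.96,-4.891,0,78],[4.477,-4.973,0,84],[5,-5,0,90],[5,-5,0,90],[5,-5,0,90],[5,-5,0,90]]]' 28
python3 - <<'E'
from h import *
np.set_printoptions(precision=1,suppress=True)
s=ctrl.get_state(); print(s['position'],s['force'],s['joint_pos'])
f=cam('wrist'); save(f,'w11.png',scale=1.2)
E
```

```text
clock: 31.92
position: [598.4, -168.5, 94.2]
tool_rot: [0.0, 0.999, 0.033, 0.0]
force: [0.1, -0.2, -0.4]
opening: 0.283
grip_force: 0.0
[ 598.4 -168.5   94.2] [ 0.1 -0.2 -0.4] [ 0.6  0.4 -0.5  1.7  0.2  1.1 -1.5]
```

View pics/w11.png

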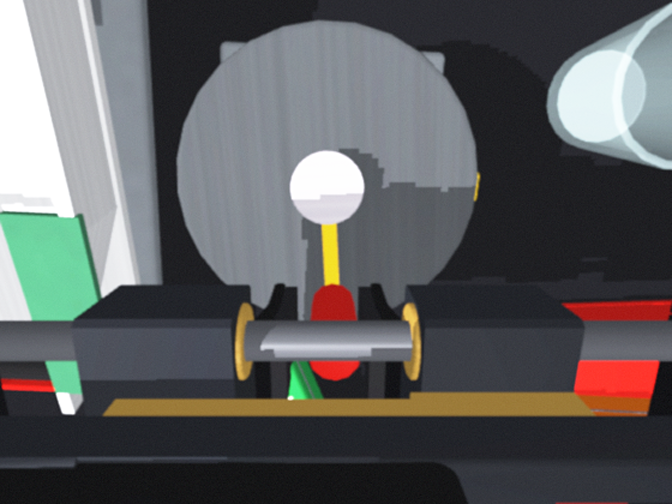

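A quarter turn is done: the knob is still caged at (278,275) and the index post shows at (397,155). Now I'll lift, flip by half a turn and re-cage it.

```bash
python3 -m pendant '[[[0,0,-3,0],[0,0,-6,0],[0,0,-6,-7],[0,0,-6,-14],[0,0,-6,-21],[0,0,-6,-28],[0,0,-6,-35],[0,0,-6,-42],[0,0,-6,-49],[0,0,-6,-56],[0,0,-6,-63],[0,0,-6,-70],[0,0,-6,-77],[0,0,-6,-84],[0,0,-6,-91],[0,0,-6,-98],[0,0,-6,-105],[0,0,-6,-112],[0,0,-6,-119],[0,0,-6,-126]]]' 45 && python3 -m pendant '[[[0,0,0,-7],[0,0,0,-14],[0,0,0,-21],[0,0,0,-28],[0,0,0,-35],[0,0,0,-42],[0,0,0,-49],[0,0,0,-54],[0,0,0,-54],[0,0,0,-54],[0,0,0,-54],[0,0,2,-54],[0,0,4,-54],[0,0,5.5,-54],[0,0,6,-54],[0,0,6,-54],[0,0,6,-54]]]' 45
python3 - <<'E'
from h import *
np.set_printoptions(precision=2,suppress=True)
s=ctrl.get_state(); print(s['force'],s['joint_pos'])
f=cam('wrist'); save(f,'w12.png',scale=1.2)
E
```

```text
clock: 33.63
position: [598.3, -168.9, 154.1]
tool_rot: [0.0, 0.423, 0.906, 0.0]
force: [0.4, -0.5, -0.6]
opening: 0.448
grip_force: 0.0
clock: 35.05
position: [598.5, -168.3, 94.5]
tool_rot: [0.0, -0.031, 1.0, 0.0]
force: [0.2, 0.5, 0.0]
opening: 0.45
grip_force: 0.0
[0.15 0.51 0.01] [ 0.98  0.61 -1.06  1.64  0.56  1.22  1.44]
```

View pics/w12.png

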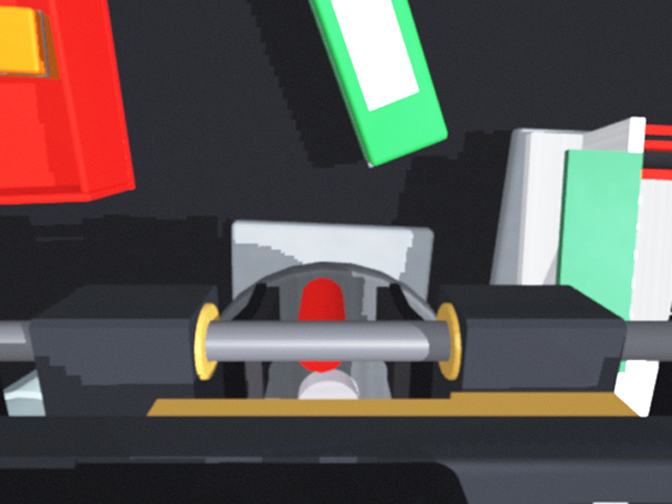

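The knob, at (268,270), is caged again with the tool's x axis outward. I'll turn another half revolution in two quarters.

```bash
python3 -m pendant '[[[0,0,0,0],[0,0,0,0],[-0.027,0.523,0,6],[-0.109,1.04,0,12],[-0.245,1.545,0,18],[-0.432,2.034,0,24],[-0.67,2.5,0,30],[-0.955,2.939,0,36],[-1.284,3.346,0,42],[-1.654,3.716,0,48],[-2.061,4.045,0,54],[-2.5,4.33,0,60],[-2.966,4.568,0,66],[-3.455,4.755,0,72],[-3.96,4.891,0,78],[-4.477,4.973,0,84],[-5,5,0,90],[-5,5,0,90],[-5,5,0,90]]]' 28 && python3 -m pendant '[[[-0.027,0.523,0,6],[-0.109,1.04,0,12],[-0.245,1.545,0,18],[-0.432,2.034,0,24],[-0.67,2.5,0,30],[-0.955,2.939,0,36],[-1.284,3.346,0,42],[-1.654,3.716,0,48],[-2.061,4.045,0,54],[-2.5,4.33,0,60],[-2.966,4.568,0,66],[-3.455,4.755,0,72],[-3.96,4.891,0,78],[-4.477,4.973,0,84],[-5,5,0,90],[-5,5,0,90],[-5,5,0,90],[-5,5,0,90]]]' 28
python3 - <<'E'
from h import *
np.set_printoptions(precision=2,suppress=True)
s=ctrl.get_state(); print(s['joint_pos'])
f=cam('wrist'); save(f,'w13.png',scale=1.2)
for r in ctrl.landmark_of('wrist','knob')[:1]: print(r,px2w(f,r['xy'],110))
E
```

```text
clock: 36.68
position: [645.3, -115.2, 94.5]
tool_rot: [0.0, 0.684, 0.73, 0.0]
force: [-0.7, -0.2, 0.1]
opening: 0.283
grip_force: 0.0
clock: 38.18
position: [697.9, -162.0, 94.2]
tool_rot: [-0.0, 0.999, 0.034, 0.0]
force: [-0.2, 0.4, -0.8]
opening: 0.282
grip_force: 0.0
[ 0.44  0.58 -0.4   1.41  0.23  1.2  -1.49]
{'xy': [269.9, 276.9], 'p': 0.92} [ 695.06 -160.98  110.  ]
```

The network sees the knob still between the jaws, so no picture is needed. Flip once more.

```bash
python3 -m pendant '[[[0,0,-3,0],[0,0,-6,0],[0,0,-6,-7],[0,0,-6,-14],[0,0,-6,-21],[0,0,-6,-28],[0,0,-6,-35],[0,0,-6,-42],[0,0,-6,-49],[0,0,-6,-56],[0,0,-6,-63],[0,0,-6,-70],[0,0,-6,-77],[0,0,-6,-84],[0,0,-6,-91],[0,0,-6,-98],[0,0,-6,-105],[0,0,-6,-112],[0,0,-6,-119],[0,0,-6,-126]]]' 45 && python3 -m pendant '[[[0,0,0,-7],[0,0,0,-14],[0,0,0,-21],[0,0,0,-28],[0,0,0,-35],[0,0,0,-42],[0,0,0,-49],[0,0,0,-54],[0,0,0,-54],[0,0,0,-54],[0,0,0,-54],[0,0,2,-54],[0,0,4,-54],[0,0,5.5,-54],[0,0,6,-54],[0,0,6,-54],[0,0,6,-54]]]' 45
python3 - <<'E'
from h import *
np.set_printoptions(precision=2,suppress=True)
s=ctrl.get_state(); print(s['joint_pos'])
f=cam('wrist')
for r in ctrl.landmark_of('wrist','knob')[:1]: print(r,px2w(f,r['xy'],110))
E
```

```text
clock: 39.95
position: [698.0, -162.2, 154.2]
tool_rot: [0.0, 0.422, 0.906, 0.0]
force: [-0.0, -0.2, 0.3]
opening: 0.45
grip_force: 0.0
clock: 41.37
position: [698.2, -162.2, 94.6]
tool_rot: [0.0, -0.031, 1.0, 0.0]
force: [1.1, -0.5, 0.6]
opening: 0.452
grip_force: 0.0
[ 0.77  0.75 -0.96  1.39  0.61  1.32  1.42]
{'xy': [277.0, 268.0], 'p': 0.84} [ 696.4  -160.62  110.  ]
```

```bash
python3 -m pendant '[[[0,0,0,0],[0,0,0,0],[0.027,-0.523,0,6],[0.109,-1.04,0,12],[0.245,-1.545,0,18],[0.432,-2.034,0,24],[0.67,-2.5,0,30],[0.955,-2.939,0,36],[1.284,-3.346,0,42],[1.654,-3.716,0,48],[2.061,-4.045,0,54],[2.5,-4.33,0,60],[2.966,-4.568,0,66],[3.455,-4.755,0,72],[3.96,-4.891,0,78],[4.477,-4.973,0,84],[5,-5,0,90],[5,-5,0,90],[5,-5,0,90]]]' 28 && python3 -m pendant '[[[0,0,0,0],[0,0,0,0],[0,0,0,0],[0,0,0,0],[0,0,0,0]]]' 22 && python3 -m pendant '[[[0,0,0,0],[0,0,0,0],[0,0,0,0],[0,0,-3,0],[0,0,-7,0],[0,0,-11,0],[0,0,-14,0],[0,0,-14,0],[0,0,-14,0],[0,0,-14,0]]]' 45
python3 - <<'E'
from h import *
np.set_printoptions(precision=1,suppress=True)
for c in('wrist','top','scene'):
    f=cam(c)
    for k in('knob','wheel_axis'): print(c,k,[(r['xy'],round(r['p'],2),px2w(f,r['xy'],110)) for r in ctrl.landmark_of(c,k)[:1]])
    if c=='wrist': print(px2w(f,(270,206.5),132))
    for k in('box2','box3','jam','reagent','beaker','dish','duster'):
        if c!='wrist': print(c,k,[(np.round(r['xy']),round(r['p'],2),px2w(f,r['xy'],0).round()) for r in ctrl.landmark_of(c,k)[:5]])
E
```

```text
clock: 43.05
position: [651.3, -215.3, 94.6]
tool_rot: [0.0, 0.684, 0.73, -0.0]
force: [-0.2, 0.0, 0.6]
opening: 0.282
grip_force: 0.0
clock: 43.47
position: [651.5, -215.2, 94.1]
tool_rot: [0.0, 0.685, 0.729, 0.0]
force: [1.0, -0.4, 0.9]
opening: 0.217
grip_force: 0.7
clock: 44.3
position: [650.8, -215.3, 233.3]
tool_rot: [-0.0, 0.685, 0.729, -0.0]
force: [0.1, -0.1, -1.6]
opening: 0.446
grip_force: 0.0
wrist knob [([275.3, 197.1], 0.69, array([ 652.3, -215.1,  110. ]))]
wrist wheel_axis [([272.5, 135.1], 0.81, array([ 646.9, -165.2,  110. ]))]
[ 648.3 -217.4  132. ]
top knob [([352.7, 170.1], 0.92, array([ 653.5, -215.9,  110. ]))]
top wheel_axis [([333.5, 168.9], 0.63, array([ 657. , -161.6,  110. ]))]
top box2 [(array([160., 214.]), 0.89, array([540., 356.,   0.])), (array([315., 282.]), 0.85, array([ 334., -115.,    0.])), (array([150., 251.]), 0.59, array([427., 382.,   0.])), (array([328., 233.]), 0.59, array([ 480., -155.,    0.]))]
top box3 [(array([160., 214.]), 0.89, array([540., 356.,   0.])), (array([315., 282.]), 0.85, array([ 334., -115.,    0.])), (array([150., 251.])
[... 1176 characters left out ...]
), (array([397., 178.]), 0.55, array([431., 390.,  -0.])), (array([200., 266.]), 0.4, array([ 585., -221.,    0.]))]
scene jam [(array([263., 346.]), 0.87, array([ 825., -114.,    0.])), (array([372., 276.]), 0.79, array([720., 192.,   0.])), (array([143., 248.]), 0.78, array([ 495., -355.,    0.]))]
scene reagent [(array([408., 260.]), 0.79, array([699., 301.,   0.]))]
scene beaker [(array([169., 315.]), 0.61, array([ 699., -310.,    0.]))]
scene dish [(array([346., 157.]), 0.8, array([310., 272.,   0.])), (array([168., 314.]), 0.72, array([ 693., -312.,    0.]))]
scene duster [(array([163., 197.]), 0.95, array([ 335., -289.,   -0.])), (array([405., 208.]), 0.32, array([542., 365.,   0.]))]
```

The knob is back at (652,-215), but the green box seems to have been knocked within the tray, from y 357 to about 385. I'll measure it.

```bash
python3 - <<'E'
from h import *
np.set_printoptions(precision=1,suppress=True)
for c in('top','scene'):
    f=cam(c); hs=cv2.cvtColor(f['image'],cv2.COLOR_RGB2HSV)
    for n,lo,hi in(('blue',100,125),('green',50,80)):
        m=((hs[...,0]>=lo)&(hs[...,0]<=hi)&(hs[...,1]>120)&(hs[...,2]>60)).astype(np.uint8)
        m=cv2.morphologyEx(m,cv2.MORPH_CLOSE,np.ones((9,9)))
        k,l,st,ce=cv2.connectedComponentsWithStats(m)
        for i in range(1,k):
            w0=px2w(f,ce[i],31)
            if st[i,4]>40 and 300<w0[1]<480 and 330<w0[0]<640:
                pts=np.argwhere(l==i)[:,::-1]
                w=np.array([px2w(f,p,31)[:2] for p in pts],np.float32); print(c,n,ce[i],cv2.minAreaRect(w))
    t=ctrl.trace(c,'tray')
    if t:
        p=np.argwhere(t[0]['mask'])[:,::-1].astype(np.float32); b=cv2.boxPoints(cv2.minAreaRect(p)); print('tray',t[0]['p'],[px2w(f,x,14)[:2] for x in b])
E
```

```text
top blue [159.3 212.5] ((542.4466552734375, 355.2042541503906), (80.93597412109375, 23.93783950805664), 89.90019226074219)
top green [137.1 249.1] ((432.8185729980469, 411.2423095703125), (24.250350952148438, 20.629728317260742), 1.8771309852600098)
top green [159.9 248. ] ((435.6663818359375, 344.8979187011719), (23.95500946044922, 17.729351043701172), 1.4851311445236206)
tray 0.65 [array([601.9, 429.8]), array([601.7, 296.4]), array([370.3, 291.3]), array([370.6, 422.3])]
scene blue [405.3 206.2] ((551.9578247070312, 354.8802795410156), (39.310203552246094, 93.40089416503906), 2.3210179805755615)
scene green [396.  176.2] ((443.62744140625, 375.0686340332031), (41.2061653137207, 95.5818099975586), 5.1350417137146)
tray 0.66 [array([382.6, 282.6]), array([319.9, 431.6]), array([599.1, 432.4]), array([642.9, 300.9])]
```

```bash
python3 -m pendant '[[[0,0,-4,0],[61,-17.8,-4,1.3],[61,-17.8,-4,1.3],[61,-17.8,-4,1.3],[61,-17.8,-4,1.3],[61,-17.8,-4,1.3],[61,-17.8,-4,1.3],[61,-17.8,-4,1.3],[61,-17.8,-4,1.3],[61,-17.8,-4,1.3],[61,-17.8,-4,1.3],[61,-17.8,-4,1.3],[61,-17.8,-4,1.3],[61,-17.8,-4,1.3],[61,-17.8,-4,1.3],[61,-17.8,-4,1.3],[61,-17.8,-4,1.3],[61,-17.8,3,1.3],[61,-17.8,7,1.3],[61,-17.8,7,1.3]]]' 52
python3 - <<'E'
from h import *
np.set_printoptions(precision=1,suppress=True)
f=look('green',31); 
t=ctrl.trace('wrist','tray')[0]; p=np.argwhere(t['mask'])[:,::-1].astype(np.float32); print(t['p'],[px2w(f,x,14)[:2] for x in cv2.boxPoints(cv2.minAreaRect(p))])
# bright tray profile along columns just left of box
g=f['image'].astype(int).min(2)
for c in(200,225,320): print(c,[(r,g[r,c]) for r in range(30,250,4)])
E
```

```text
clock: 47.32
position: [434.8, 381.8, 160.9]
tool_rot: [0.0, 0.693, 0.721, -0.001]
force: [1.1, -1.5, -0.3]
opening: 0.519
grip_force: 0.0
pos [433.6 379.6 156.5] yaw 92.3
[272.6 195. ] 3241 ((433.79888916015625, 380.0257568359375), (28.124086380004883, 82.41901397705078), 2.9440701007843018)
lm [272.4, 192.7] 0.85 [433.9 376.7   0. ]
lm [389.0, 215.7] 0.84 [544.6 358.9   0. ]
0.61 [array([367.7, 423.5]), array([594.4, 432.6]), array([615.1, 315.8]), array([365.9, 305.5])]
200 [(30, np.int64(19)), (34, np.int64(24)), (38, np.int64(21)), (42, np.int64(26)), (46, np.int64(21)), (50, np.int64(24)), (54, np.int64(22)), (58, np.int64(23)), (62, np.int64(26)), (66, np.int64(20)), (70, np.int64(22)), (74, np.int64(23)), (78, np.int64(24)), (82, np.int64(23)), (86, np.int64(20)), (90, np.int64(25)), (94, np.int64(22)), (98, np.int64(24)), (102, np.int64(21)), (106, np.int64(23)), (110, np.int64(23)), (114, np.int64(22)), (118, np.int64(21)), (122, np.int64(26)), (126, np.int64(24)), (130, np.int64(25)), (134, np.int64(23)), (138, np.int64(20)), (142, np.int64(198)), (146, np.int64(211)), (15
[... 2174 characters left out ...]
, (122, np.int64(20)), (126, np.int64(21)), (130, np.int64(23)), (134, np.int64(20)), (138, np.int64(20)), (142, np.int64(232)), (146, np.int64(173)), (150, np.int64(171)), (154, np.int64(169)), (158, np.int64(242)), (162, np.int64(240)), (166, np.int64(237)), (170, np.int64(241)), (174, np.int64(238)), (178, np.int64(240)), (182, np.int64(241)), (186, np.int64(238)), (190, np.int64(240)), (194, np.int64(241)), (198, np.int64(238)), (202, np.int64(238)), (206, np.int64(235)), (210, np.int64(236)), (214, np.int64(240)), (218, np.int64(239)), (222, np.int64(238)), (226, np.int64(240)), (230, np.int64(238)), (234, np.int64(238)), (238, np.int64(230)), (242, np.int64(134)), (246, np.int64(134))]
```

The green box sits against the tray's far rim (centre y 380, tray centre about 357). I'll pick it up and set it back in the middle.

```bash
python3 -m pendant '[[[0,0,4,0],[0,0,8,0],[0,0,11,0],[0,0,13,0],[0,0,14.2,0],[0,0,14.2,0],[0,0,14.2,0],[0,0,14.2,0]]]' 52 && python3 -m pendant '[[[0,0,0,0],[0,0,0,0],[0,0,0,0],[0,0,0,0],[0,0,0,0],[0,0,-1.5,0],[0,0,-3,0],[-1.2,0,-3,0],[-2.3,0,-3,0],[-2.3,0,-3,0],[-2.3,0,-1.5,0],[-2.3,0,-0.4,0],[-2.3,0,0,0],[-2.3,0,0,0],[-2.3,0,0,0]]]' 0 && python3 -m pendant '[[[0,0,0,0],[0,0,0,0],[0,0,0,0],[0,0,0,0],[0,0,-2,0],[0,0,-5,0],[0,0,-9,0],[0,0,-13,0],[0,0,-17,0],[0,0,-20,0],[0,0,-20,0]]]' 52
python3 - <<'E'
from h import *
np.set_printoptions(precision=1,suppress=True)
look('green',31); look('blue',31)
for c in('top','scene'):
    f=cam(c)
    for k in('knob','jam','box3'): print(c,k,[(round(r['p'],2),px2w(f,r['xy'],110 if k=='knob' else 5).round()) for r in ctrl.landmark_of(c,k)[:5]])
E
```

```text
clock: 48.13
position: [437.0, 383.8, 24.5]
tool_rot: [0.0, 0.693, 0.721, 0.002]
force: [1.1, 0.3, 0.3]
opening: 0.522
grip_force: 0.0
clock: 49.38
position: [436.4, 359.4, 21.4]
tool_rot: [0.0, 0.693, 0.721, -0.001]
force: [-0.3, -2.9, 6.9]
opening: 0.342
grip_force: 30.0
clock: 50.3
position: [438.1, 362.1, 228.4]
tool_rot: [0.001, 0.693, 0.721, 0.004]
force: [-0.4, -0.2, -0.8]
opening: 0.517
grip_force: 0.0
pos [437.7 361.  225.3] yaw 92.3
[269.7 185.1] 2197 ((435.85003662109375, 356.12982177734375), (27.78944969177246, 82.9460678100586), 2.643430233001709)
lm [368.1, 184.2] 0.83 [545.9 356.6   0. ]
lm [269.0, 180.8] 0.55 [435.2 356.3   0. ]
pos [436.6 359.3 221.7] yaw 92.2
[374.8 182.4] 2623 ((539.88330078125, 360.9288330078125), (33.04045104980469, 82.3800277709961), 2.2892112731933594)
lm [370.0, 180.9] 0.81 [543.7 358.4   0. ]
top knob [(0.95, array([ 658., -220.,  110.])), (0.18, array([426., 328., 110.]))]
top jam [(0.86, array([ 496., -355.,    5.])), (0.76, array([ 846., -109.,    5.])), (0.74, array([733., 194.,   5.]))]
top box3 [(0.87, array([539., 354.,   5.])), (0.68, array([ 483., -156.,    5.])), (0.63, array([ 692., -307.,    5.])), (0.55, array([441., 351.,   5.])), (0.55, array([ 331., -112.,    5.]))]
scene knob [(0.94, array([ 650., -213.,  110.]))]
scene jam [(0.77, array([ 833., -111.,    5.])), (0.71, array([731., 190.,   5.])), (0.56, array([ 500., -348.,    5.]))]
scene box3 [(0.92, array([ 480., -154.,    5.])), (0.65, array([535., 371.,   5.])), (0.64, array([440., 359.,   5.])), (0.62, array([ 339., -117.,    5.]))]
```

```bash
python3 -m pendant '[[[0,0,0,0],[0,0,0,0],[0,0,0,0],[0,0,0,0]]]' && python3 -c "
from cell import ctrl
print(ctrl.finish_job())"
```

```text
clock: 51.23
position: [436.7, 359.5, 222.1]
tool_rot: [-0.0, 0.693, 0.721, 0.0]
force: [0.3, 0.5, 0.3]
opening: 0.518
grip_force: 0.0
the job is handed in; nothing more can be done
None
```

I handed the job in at 51 s; no verdict came back. The orange box is in the red bin, the cap was pressed to its stop and let go, the wheel was turned one full revolution with its knob back at the start, and the blue and small green boxes lie flat in the tray (no white box was on the bench; the green one got knocked against the rim, so I re-set it).

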